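# Show the hidden gauge dial to the camera with an inspection mirror

### The job

The dial of the pressure gauge faces away from the fixed camera on the post behind it, and a white bottle stands in front of the dial. First stand the bottle upright in the grey spill tray and let go of it. Then pick up the inspection mirror and hold it in the air squarely in front of the dial, about 20 cm away, with the glass angled so that the camera, looking over the top of the gauge, sees the pointer hub in the middle of the glass; finish while still holding the mirror still there, with the gauge rig and the other things left where they are.

Things in the scene. Friction and masses are not known exactly. Their poses are not given: they have to be found in the camera images.
- rig: Fixed gauge rig. Aluminium base plate 10 mm thick, x -60 to 260, y -100 to 100 mm, with a pipe along y at x = 0 (to y 109 mm either way, 71 mm high), a valve lever 80 mm high, the round pressure gauge above the pipe and a camera on a post behind it. Origin: on the work surface under the gauge; z up. The dial faces -x; the camera is on the +x side.
- dial (a point): Pointer hub at the centre of the gauge dial, the mark the camera has to see: (-18, 0, 140) mm in the rig's axes. The gauge is a round steel case 69 mm across and 30 mm deep, its top 175 mm above the work surface; the white dial faces the rig's -x.
- lens (a point): Centre of the camera's front lens: (120, 0, 310) mm in the rig's axes. The grey camera looks towards the rig's -x, 25 degrees downward, over the top of the gauge. Its steel post stands at x = 220 mm, 16 mm thick, 367 mm tall.
- aim (a point): A point in the air on the line from lens to hub, (32, 0, 200) mm in the rig's axes. A mirror 11 to 30 cm in front of the dial whose normal from the middle of the glass passes through this point shows the hub to the lens in the middle of the glass (the normal halves the angle between the directions to lens and hub).
- mirror: Loose inspection mirror with rectangular head, 0.13 kg, lying on the lower edge of the head and its tail. Origin: on the table 105 mm behind the glass; x runs from tail to glass, y across, z up as it lies. Square rubber handle 18 x 18 mm from x = 20 mm (centre line 17.5 mm high) to -100 mm (9 mm high), then a 9 mm stem to the head. Rigid.
- glass (a point): Centre of the mirror's glass, at (105, 0, 32.5) mm in the mirror's axes. z: normal out of the reflecting face, which as the mirror lies looks along the mirror's +x and 34 degrees upward (30 degrees above the handle's line); x: across the head's 90 mm width; y: up its 70 mm height.
- grip (a point): Place to take the mirror's handle: on its middle line, at (-5, 0, 16) mm in the mirror's axes. The handle's front end is 25 mm ahead of it, its tail 95 mm behind.
- bottle: Loose closed round white bottle, about 0.35 kg, 180 mm tall, 62 mm in diameter up to 125 mm high, with a screw cap 52 mm in diameter from 146 to 180 mm. It stands upright in front of the dial. Origin: centre of its underside, z up along its axis.
- tray: Fixed grey plastic spill tray, 240 x 150 mm outside (x by y), walls 5 mm thick, 22 mm high, floor 5 mm thick. Origin: centre of its underside; x along its length. A jar stands in its +x half; the -x half is free.
- jar: Bystander: small closed glass jar with black cap, 52 mm in diameter, 75 mm tall, standing in the tray. Origin: centre of its underside.
- wrench: Bystander: steel open-ended wrench, 170 mm long, lying flat near the robot.
- beaker: Bystander: glass beaker, 68 mm across the rim, 85 mm tall. Origin: centre of its underside.

How it is judged:
On the way, in this order (a step that is already met when the one before it is completed fails the run):
1. the bottle stands upright in the tray, let go and at rest (x of bottle in the frame of tray between -0.12 and 0.12 m and y of bottle in the frame of tray between -0.075 and 0.075 m and z of bottle in the frame of tray below 0.009 m and angle between bottle's own z axis and vertical below 0.06 rad and linear speed of bottle below 0.02 m/s and contact force between the fingers and bottle below 0.1 N), for 0.2 s.
2. the mirror is lifted clear of the work surface in the gripper (height (world z) of glass above 0.075 m and height (world z) of grip above 0.05 m and contact force between the fingers and mirror above 1 N), for 0.2 s.
At the end, for the whole second after the job is handed in: Bottle upright (0.06 rad) on the tray floor. Mirror still, in the gripper only, its glass 11 to 30 cm before the dial, within 10 cm sideways, 7.5 to 28 cm high, facing so the lens sees the hub mid-glass: aim point within 25 mm across, 22 mm up or down of the glass normal (all of step 2 and x of bottle in the frame of tray between -0.12 and 0.12 m and y of bottle in the frame of tray between -0.075 and 0.075 m and z of bottle in the frame of tray below 0.009 m and angle between bottle's own z axis and vertical below 0.06 rad and x of aim in the frame of glass between -0.025 and 0.025 m and y of aim in the frame of glass between -0.022 and 0.022 m and z of aim in the frame of glass above 0.1 m and x of glass in the frame of rig between -0.32 and -0.13 m and y of glass in the frame of rig between -0.1 and 0.1 m and height (world z) of glass below 0.28 m and linear speed of mirror below 0.02 m/s and angular speed of mirror below 0.1 rad/s and contact force between mirror and rig below 0.1 N and contact force between mirror and table below 0.1 N and contact force between mirror and tray below 0.1 N and contact force between mirror and bottle below 0.1 N and contact force between mirror and jar below 0.1 N and contact force between mirror and beaker below 0.1 N); the arm keeps its last pose, push and grip.
It fails at once if the bottle is tipped over (angle between bottle's own z axis and vertical above 0.5 rad).
It fails at once if the bottle is let go in the air (height (world z) of bottle above 0.03 m and contact force between the fingers and bottle below 0.02 N).
It fails at once if the mirror is dropped (height (world z) of glass above 0.08 m and height (world z) of grip above 0.05 m and contact force between the fingers and mirror below 0.02 N).
It fails at once if the gauge rig is struck by the robot, the mirror or the bottle (contact force between any of the arm, mirror, bottle and rig above 5 N).
It fails at once if the jar, the wrench or the beaker is shifted (distance of any of jar, wrench, beaker from where it was at the start of the episode above 0.03 m).
It also fails if it takes over 51 s, if anything falls off the work surface, if the arm or the gripper's body presses on something with over 40 N, if the wrist force passes 120 N, or if a joint passes its speed limit or range.

### The arm

A 6-joint arm with a two-finger parallel gripper is mounted at the origin on the work surface. World frame = base frame: x ahead of the robot, y to its left, z up, the work surface at z = 0. Lengths are in m, angles in rad, forces in N, time in s.
With the tool pointing down it reaches from about 0.375 to 0.975 m from the base axis. Payload 3.8 kg.
Tool frame: the origin (TCP) lies midway between the tips of the shut fingers; the grasp point (between the pads) lies 19 mm behind it; z points along the fingers, y is the direction in which the jaws open and shut (so a half turn about z gives the same grasp; the last joint's range is limited). The gripper opens to 85 mm and grips with 20 to 120 N. Pads are 22 mm wide; open, the fingers measure 114 mm over their backs; the gripper's body (76 mm by 85 mm) begins 54 mm behind the grasp point. The pads swing forward as they close: fully open they stand 13 mm farther back than shut.
Start: joints at [-1.296, 0.264, 1.604, -0, 1.274, -0.037], TCP at [0.207, -0.642, 0.231] pointing down, gripper open.
Joint ranges: [-2.63, 2.63], [-0.94, 2.18], [0.31, 2.57], [-1.31, 4.45], [0, 2.66], [-2.55, 2.55]. Speed limits (rad/s): [2.57, 2.57, 3.14, 3.14, 3.14, 3.14].

### API

Orientations are given as a unit quaternion [x, y, z, w].
In Python, from cell import env, vision, sign_off gives the robot as it stands.
- The arm moves only by the tool move_arm, never from a script. Its argument "commands" is a list that holds one entry, the list of rows, each a list of 7 numbers: the turn, a rotation vector about the world's x, y, z in rad, then the shift along the world's x, y, z in cm, then the gripper command: -1 is shut, 1 is fully open, values between are in proportion. A call has 1 to 8 rows; each row is the pose to reach, as a shift and turn from the pose measured when the call began; what a row does not reach only later rows make up. A row lasts 1/12 s, in which the tool goes at most 41.7 mm and 7.16 degrees, less where a joint would pass 70% of its speed; a pose out of reach is approached as far as the arm can. A call with a gripper value outside its range is refused whole. The fingers move at their own pace and stop on an object; "force" is the grip in N (left out, the last holds). Time passes only in rows, so rows that repeat a pose let the fingers close. It gives the time, the measured TCP pose, the force and the opening at its end, in the units of the state.
- env.sense(): the state, without advancing time (a new reading comes with each control period).
- vision.grab_frame(name): name is "side" or "top"; returns a dict with "pixels" (384x512x3 uint8, red, green, blue), "range_z" (384x512 float32, m along the optical axis (not along the pixel's ray), 0 where there is no reading), "fx", "fy", "cx", "cy" (pixels), "k1" (the pictures are not rectified: a ray, as slopes to the right and down, at radius r is drawn at 1 + k1 r^2 times it, then the intrinsics apply), "position" and "attitude" of the camera in the world. Camera axes: x right, y down, z forward; pixel columns grow to the right and rows downward; lengths in m; the calibration is good to about 2 mm. A picture is of the moment at which its call begins.
- sign_off(): hands the job in, once; it reports no verdict.
The state is a dict: "time_s": time; "joints": joint angles; "qvel": joint speeds; "joint_efforts": joint torques, N m; "eef_pos": TCP position; "tool_rot": TCP orientation; "force": force on the tool from outside, world axes, zero at the start; "torque": the same for the moment, N m; "opening": finger opening in m.
Only numpy, scipy, OpenCV 4.12 (cv2) and the standard library are available. Lean on these libraries where they do the work, as an engineer would, in place of code of your own. Each camera call takes 0.05 s, during which the arm holds its last target. There are 200 camera calls.

## Working session

There is one attempt and no reset: what is moved stays moved. The work goes in short steps, Python scripts to look and compute and a tool call to move; the robot and the scene stay as the last step left them, time stands still between calls to the robot, and variables do not carry over. Pictures are saved under pics/ and viewed, about 8 in all and at most 12, crops included, and the job is handed in when it is done.

Besides the shell and the picture viewer there is one more tool, called by a JSON object that holds its "api" and its "payload". move_arm: Moves the arm, as the interface text tells. Its arguments: {"type":"object","properties":{"commands":{"type":"array","items":{"type":"array","items":{"type":"array","items":{"type":"number"}}}},"force":{"type":"number"}},"required":["commands"]}

```bash
ls; mkdir -p pics; cat > h.py <<'E'
import numpy as np, cv2
from cell import env, vision, sign_off
from scipy.spatial.transform import Rotation as R
def cam(n):
    f=vision.grab_frame(n); f['R']=R.from_quat(f['attitude']).as_matrix() if np.size(f['attitude'])==4 else np.array(f['attitude']).reshape(3,3); f['position']=np.array(f['position']); return f
def slopes(f,uv):
    uv=np.atleast_2d(np.asarray(uv,float)); d=np.stack([(uv[:,0]-f['cx'])/f['fx'],(uv[:,1]-f['cy'])/f['fy']],1); s=d.copy()
    for _ in range(10): s=d/(1+f['k1']*(s**2).sum(1,keepdims=True))
    return s
def rays(f,uv):
    s=slopes(f,uv); return np.c_[s,np.ones(len(s))]@f['R'].T
def onplane(f,uv,z):
    d=rays(f,uv); return f['position']+d*((z-f['position'][2])/d[:,2])[:,None]
def cloud(f):
    v,u=np.mgrid[:384,:512]; d=rays(f,np.c_[u.ravel(),v.ravel()]); return (f['position']+d*f['range_z'].reshape(-1,1)).reshape(384,512,3)
def save(f,name,c=None,k=1.5):
    im=f['pixels'][:,:,::-1]
    if c: im=im[c[1]:c[3],c[0]:c[2]]
    cv2.imwrite('pics/'+name,cv2.resize(im,None,fx=k,fy=k,interpolation=cv2.INTER_CUBIC))
E
python3 - <<'E'
from h import *
print(env.sense())
for n in('top','side'):
    f=cam(n); print(n,f['position'],f['R'].round(3).tolist(),f['fx'],f['k1'],(f['range_z']>0).mean()); save(f,n+'0.png')
    np.save(n+'0.npy',f,allow_pickle=True)
E
```

```text
pics
{'time_s': 0.0, 'joints': array([-1.29593069e+00,  2.64763743e-01,  1.60537780e+00,  3.56161859e-05,
        1.27369195e+00, -3.69129674e-02]), 'qvel': array([ 0.00065359, -0.00047019, -0.00024522, -0.00082353,  0.00217301,
       -0.00115093]), 'joint_efforts': array([-1.74529701e-03, -5.15116954e+01, -3.67314041e+01, -8.42474105e-05,
        1.29637920e-02, -2.28903104e-05]), 'eef_pos': array([ 0.20686054, -0.64175457,  0.22995283]), 'tool_rot': array([ 9.87874042e-01,  1.55253412e-01, -1.16087479e-04, -1.11451971e-03]), 'force': array([0.34044622, 0.70363289, 0.1761806 ]), 'torque': array([-0.00923131, -0.00458807,  0.04047872]), 'opening': 0.08571419409539142}
top [0.44844123 0.00934558 1.48307215] [[-0.028, -0.994, 0.104], [-1.0, 0.028, 0.003], [-0.006, -0.104, -0.995]] 456.7813313907822 0.0076881922394375106 0.9957784016927084
side [0.36566054 0.66014328 0.92693166] [[-0.954, -0.214, 0.212], [-0.301, 0.701, -0.647], [-0.01, -0.681, -0.733]] 405.73603741934784 -0.12673012830855054 0.9959259033203125
```

View pics/top0.png

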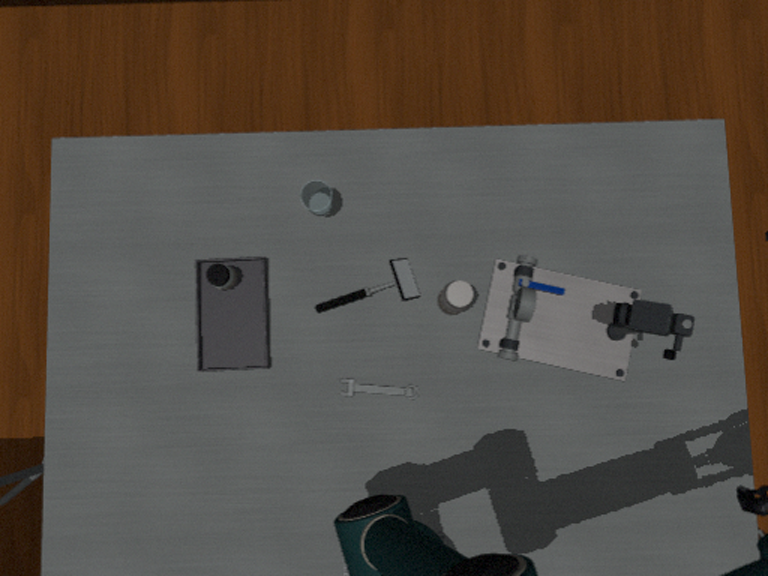

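View pics/side0.png

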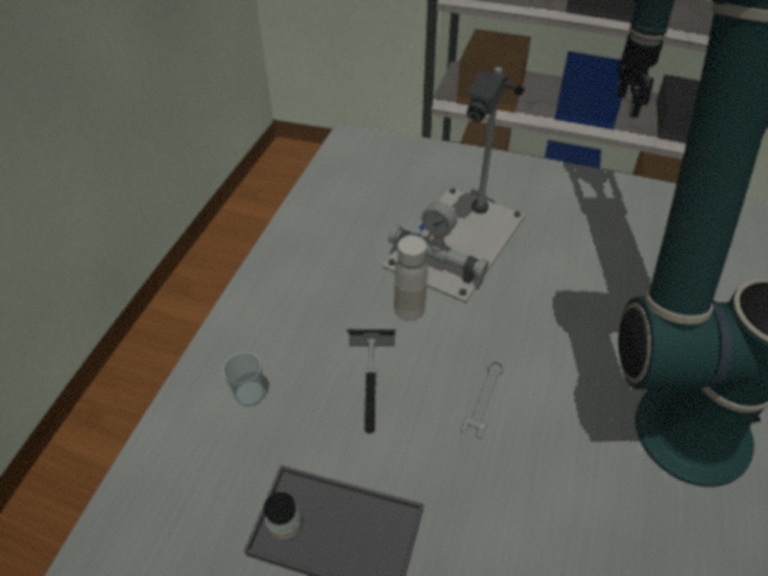

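Top (1.5×): tray at (234,314) with the jar in its upper half, mirror handle from (318,308) to the head at (405,279), bottle cap at (460,293), rig plate corners at about (497,260), (641,291), (626,380) and (479,349), wrench at (380,388), beaker at (320,198). The side view agrees. Next I measure these.

```bash
python3 - <<'E'
from h import *
f=np.load('top0.npy',allow_pickle=True).item(); g=np.load('side0.npy',allow_pickle=True).item()
P=cloud(f); hsv=cv2.cvtColor(f['pixels'],cv2.COLOR_RGB2HSV); V=hsv[:,:,2].astype(int)
def roi(x0,y0,x1,y1):
    m=np.zeros((384,512),bool); m[int(y0/1.5):int(y1/1.5),int(x0/1.5):int(x1/1.5)]=1; return m
def rect(m,z):
    c=max(cv2.findContours(m.astype(np.uint8),cv2.RETR_EXTERNAL,cv2.CHAIN_APPROX_NONE)[0],key=cv2.contourArea)
    w=onplane(f,c[:,0],z)[:,:2]; r=cv2.minAreaRect((w*1000).astype(np.float32)); return r,w
print('table z',np.median(P[130:150,60:100,2]),'table V',np.median(V[150:170,60:100]))
# rig plate: by height
m=roi(470,245,650,395)&(P[:,:,2]>.005)&(P[:,:,2]<.02); m=cv2.morphologyEx((roi(470,245,650,395)&(P[:,:,2]>.005)).astype(np.uint8),cv2.MORPH_OPEN,np.ones((3,3)))
print('plate corners onplane',(onplane(f,np.array([(497,260),(641,291),(626,380),(479,349)])/1.5,.01)*1000).round().tolist())
# tray by darkness
m=roi(185,245,285,385)&(V<75); print('trayV',V[int(330/1.5),int(230/1.5)]); print('tray',rect(roi(185,245,285,385)&(P[:,:,2]>.012),.022)[0], rect(m,.02)[0])
# jar
m=roi(185,245,285,385)&(P[:,:,2]>.06); print('jar',P[m].mean(0),m.sum())
# bottle cap
m=roi(430,265,490,330)&(P[:,:,2]>.165); q=P[m]; print('cap',q.mean(0),np.ptp(q,0),m.sum(), cv2.minEnclosingCircle((q[:,:2]*1000).astype(np.float32)))
m=roi(285,165,350,230)&(P[:,:,2]>.02); q=P[m];print('beaker',q.mean(0),q.min(0),q.max(0))
# handle
m=roi(300,250,430,325)&(V<45)&(np.indices(V.shape)[1]<372/1.5); 
(r,w)=rect(m,.018); print('handle',r); 
h=roi(385,250,430,310)&(P[:,:,2]>.02); q=P[h]; print('head',h.sum(),q.mean(0),cv2.minAreaRect((q[:,:2]*1000).astype(np.float32)),q[:,2].max())
m=roi(330,370,430,405)&(P[:,:,2]>.004);q=P[m];print('wrench',q.min(0),q.max(0))
save(f,'crop1.png',(185,160,445,265),3)
# gauge, post, lens high bits
m=roi(470,245,720,395)&(P[:,:,2]>.14)&(P[:,:,2]<.2);q=P[m];print('gauge',q.mean(0),cv2.minAreaRect((q[:,:2]*1000).astype(np.float32)))
m=roi(470,245,720,395)&(P[:,:,2]>.25);q=P[m];print('camera',q.mean(0),cv2.minAreaRect((q[:,:2]*1000).astype(np.float32)),q[:,2].max())
E
```

```text
table z 0.0008328172581412163 table V 96.0
plate corners onplane [[645.0, -229.0, 10.0], [569.0, -536.0, 10.0], [380.0, -491.0, 10.0], [454.0, -182.0, 10.0]]
trayV 73
tray ((543.7180786132812, 345.7674255371094), (242.61593627929688, 152.29257202148438), 1.2706830501556396) ((545.42236328125, 342.780517578125), (241.3625946044922, 156.536376953125), 0.9227356910705566)
jar [0.60264558 0.32162683 0.23590301] 216
cap [ 0.55554935 -0.11949032  0.23331743] [0.13676346 0.15918621 1.31486321] 270 ((512.9545288085938, -67.410400390625), 100.26703643798828)
beaker [0.77783165 0.15330306 0.10502293] [0.44844123 0.00934558 0.02007604] [0.81426965 0.18676198 1.48307215]
handle ((565.5089721679688, 111.53877258300781), (18.41242790222168, 111.7507095336914), 16.919992446899414)
head 297 [ 0.60568056 -0.01828443  0.0437657 ] ((603.553466796875, -10.184288024902344), (89.44747924804688, 57.895774841308594), 15.302928924560547) 0.06586332729624944
wrench [ 0.3432326  -0.07108452  0.0040208 ] [0.44844123 0.13859196 1.48307215]
gauge [ 0.53737186 -0.25087581  0.1662359 ] ((530.020751953125, -308.8739929199219), (333.6774597167969, 65.79371643066406), 80.83077239990234)
camera [ 0.48850992 -0.4056805   0.41010322] ((486.7745056152344, -241.57614135742188), (498.1051940917969, 98.0601577758789), 87.54872131347656) 1.4830721459562033
```

View pics/crop1.png

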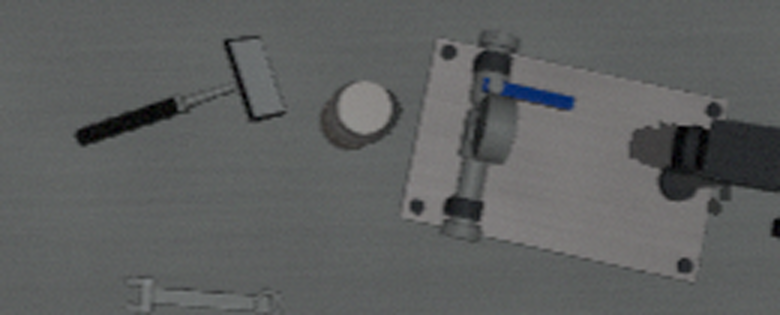

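The crop (3×, offset 185,160) gives plate corners (436,38), (727,101), (694,281), (402,217), a handle running from (78,137) to (178,104), and the bottle cap at (365,107). I will redo the numbers with invalid depths removed.

```bash
python3 - <<'E'
from h import *
f=np.load('top0.npy',allow_pickle=True).item()
P=cloud(f); P[f['range_z']<=0]=np.nan; V=f['pixels'].max(2).astype(int); Z=P[:,:,2]
def roi(x0,y0,x1,y1):
    m=np.zeros((384,512),bool); m[int(y0/1.5):int(y1/1.5),int(x0/1.5):int(x1/1.5)]=1; return m
O=np.array([185,160])
c=onplane(f,np.array([(436,38),(727,101),(694,281),(402,217)])/3+O,.01)[:,:2]
X=(c[1]+c[2]-c[0]-c[3])/2; print('lens',np.linalg.norm(X),np.linalg.norm(c[0]-c[3]),np.linalg.norm(c[1]-c[2]))
Y=-(c[0]-c[3]+c[1]-c[2])/2  # image-up = world +x ; 
ex=X/np.linalg.norm(X); ey=np.array([-ex[1],ex[0]]); yaw=np.arctan2(ex[1],ex[0])
print('yaw',np.degrees(yaw),'from y edges',np.degrees(np.arctan2(-Y[1],-Y[0])-np.pi/2)); o=c.mean(0)-ex*.1; print('rig origin',o)
T=lambda p:np.r_[o+ex*p[0]+ey*p[1],p[2]]
for n,p in dict(dial=(-.018,0,.14),lens=(.12,0,.31),aim=(.032,0,.2),g20=(-.218,0,.14)).items(): print(n,T(p).round(4))
def st(n,m,z0=None):
    q=P[m&np.isfinite(Z)]; r=cv2.minAreaRect((q[:,:2]*1000).astype(np.float32)); print(n,len(q),q.mean(0).round(4),np.median(q,0).round(4),r,q[:,2].max().round(4))
st('jar',roi(185,245,285,385)&(Z>.06)); st('cap',roi(430,265,490,330)&(Z>.17)); st('beaker',roi(285,165,350,230)&(Z>.06))
st('wrench',roi(330,370,430,405)&(Z>.004)); st('gauge',roi(500,245,570,360)&(Z>.14)&(Z<.2)); st('camera',roi(570,245,720,395)&(Z>.25))
h=roi(385,250,430,310)&(Z>.01); st('head',h)
# mirror direction from handle dark blob + head
m=cv2.morphologyEx((roi(300,280,372,325)&(V<45)).astype(np.uint8),cv2.MORPH_OPEN,np.ones((2,2)))
ys,xs=np.nonzero(m); w=onplane(f,np.c_[xs,ys],.018)[:,:2]; mu=w.mean(0); u=np.linalg.svd(w-mu)[2][0]; t=(w-mu)@u; print('handle mean',mu,'dir',u,np.degrees(np.arctan2(u[1],u[0])),t.min(),t.max())
q=P[h&np.isfinite(Z)]
# glass plane fit
A=q; k=A.mean(0); n=np.linalg.svd(A-k)[2][2]; print('glass n',n,np.degrees(np.arcsin(abs(n[2]))),np.degrees(np.arctan2(n[1],n[0])))
E
```

```text
lens 0.31747101479463646 0.19706377020520416 0.19651337944890598
yaw -103.9701563816249 from y edges -103.59469453786109
rig origin [ 0.53694805 -0.26085405]
dial [ 0.5413 -0.2434  0.14  ]
lens [ 0.508  -0.3773  0.31  ]
aim [ 0.5292 -0.2919  0.2   ]
g20 [ 0.5896 -0.0493  0.14  ]
jar 192 [0.6219 0.3607 0.08  ] [0.6219 0.3596 0.0801] ((621.8798828125, 361.4383850097656), (45.29594421386719, 44.09251022338867), 89.70883178710938) 0.0909
cap 256 [ 0.5603 -0.1252  0.1804] [ 0.5603 -0.1254  0.1806] ((560.5695190429688, -125.15511322021484), (49.07391357421875, 49.23478698730469), 87.83177947998047) 0.1895
beaker 141 [0.787  0.1574 0.078 ] [0.7945 0.1593 0.0803] ((781.1768188476562, 154.83029174804688), (66.18034362792969, 63.757774353027344), 0.3107832968235016) 0.0949
wrench 445 [0.3781 0.0364 0.0074] [0.3762 0.0355 0.0067] ((380.9888000488281, 33.945091247558594), (208.49024963378906, 72.95256042480469), 88.43096160888672) 0.0179
gauge 263 [ 0.5371 -0.253   0.1655] [ 0.5361 -0.253   0.1677] ((539.1632080078125, -254.37496948242188), (33.351776123046875, 65.8386459350586), 78.44660949707031) 0.1789
camera 1050 [ 0.4907 -0.4286  0.3508] [ 0.4928 -0.4272  0.3525] ((490.911865234375, -429.1494140625), (123.06783294677734, 79.51846313476562), 54.177486419677734) 0.3732
head 351 [ 0.6061 -0.0214  0.0394] [ 0.6043 -0.0218  0.0399] ((604.318115234375, -12.978523254394531), (89.44747924804688, 63.68967819213867), 15.302928924560547) 0.0659
handle mean [0.56284285 0.10708287] dir [ 0.29624237 -0.9551128 ] -72.76794959763458 -0.056255463164682405 0.05443558214551523
glass n [ 0.2150512  -0.76195886  0.61087779] 37.65300021640886 -74.23909406754335
```

{"api": "move_arm", "payload": {"commands": [[[0,0,0.09,1.2,3.7,0.8,1],[0,0,0.18,2.4,7.4,1.6,1],[0,0,0.27,3.6,11.1,2.4,1],[0,0,0.36,4.8,14.8,3.2,1],[0,0,0.45,6.0,18.5,4.0,1],[0,0,0.54,7.2,22.2,4.8,1],[0,0,0.63,8.4,25.9,5.6,1],[0,0,0.72,9.6,29.6,6.4,1]]], "force": 60}}

```text
time_s: 0.77
eef_pos: [0.3028, -0.3438, 0.2939]
tool_rot: [0.869, 0.495, -0.0, -0.001]
force: [0.9, 0.4, 0.9]
opening: 0.0856
```

{"api": "move_arm", "payload": {"commands": [[[0,0,0.05,1.3,3.7,0.6,1],[0,0,0.1,2.6,7.4,1.2,1],[0,0,0.15,3.9,11.1,1.8,1],[0,0,0.2,5.2,14.8,2.4,1],[0,0,0.25,6.5,18.5,3.0,1],[0,0,0.29,8.7,21.8,3.0,1],[0,0,0.29,12.5,21.8,3.0,1],[0,0,0.29,16.2,21.8,2.0,1]]]}}

```text
time_s: 1.43
eef_pos: [0.4668, -0.1237, 0.3165]
tool_rot: [0.787, 0.617, 0.001, 0.001]
force: [0.7, -0.2, 1.6]
opening: 0.0852
```

{"api": "move_arm", "payload": {"commands": [[[0,0,0,3.5,0,0,1],[0,0,0,7.0,0,0,1],[0,0,0,9.5,0,0,1],[0,0,0,9.5,0,0,1]]]}}

```text
time_s: 1.77
eef_pos: [0.5654, -0.1232, 0.3146]
tool_rot: [0.787, 0.617, 0.001, 0.001]
force: [-0.0, -0.0, 1.0]
opening: 0.0853
```

{"api": "move_arm", "payload": {"commands": [[[0,0,0,-0.5,-0.2,-3.5,1],[0,0,0,-0.5,-0.2,-7.0,1],[0,0,0,-0.5,-0.2,-10.5,1],[0,0,0,-0.5,-0.2,-13.0,1],[0,0,0,-0.5,-0.2,-15.0,1],[0,0,0,-0.5,-0.2,-16.5,1],[0,0,0,-0.5,-0.2,-17.4,1],[0,0,0,-0.5,-0.2,-17.4,1]]]}}

```text
time_s: 2.43
eef_pos: [0.5578, -0.1247, 0.1378]
tool_rot: [0.787, 0.617, -0.001, -0.001]
force: [-0.1, 0.3, 0.1]
opening: 0.0854
```

```bash
python3 - <<'E'
from h import *
f=cam('top'); g=cam('side'); s=env.sense(); print(s['eef_pos'],s['force'])
a=cv2.resize(f['pixels'][150:250,250:380],None,fx=3,fy=3); b=cv2.resize(g['pixels'][110:240,210:340],None,fx=3,fy=3)
h=max(a.shape[0],b.shape[0]); c=np.zeros((h,a.shape[1]+b.shape[1],3),np.uint8); c[:a.shape[0],:a.shape[1]]=a; c[:b.shape[0],a.shape[1]:]=b
cv2.imwrite('pics/b1.png',np.clip(c[:,:,::-1].astype(int)*1.6,0,255).astype(np.uint8))
E
```

```text
[ 0.56021659 -0.12527751  0.14098668] [ 0.25243818 -0.69887152 -0.36470086]
```

View pics/b1.png

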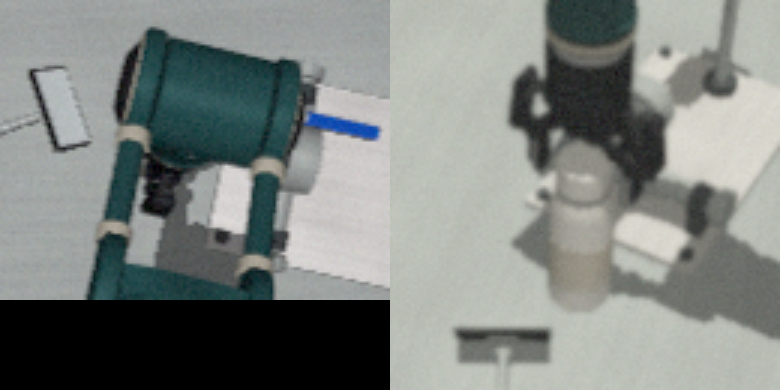

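The side view shows the open fingers on either side of the cap, at about (530,130) and (640,150), well centred. I close on it.

{"api": "move_arm", "payload": {"commands": [[[0,0,0,0,0,0,-1],[0,0,0,0,0,0,-1],[0,0,0,0,0,0,-1],[0,0,0,0,0,0,-1],[0,0,0,0,0,0,-1],[0,0,0,0,0,0,-1],[0,0,0,0,0,0,-1],[0,0,0,0,0,0,-1]]], "force": 60}}

```text
time_s: 3.2
eef_pos: [0.5614, -0.1256, 0.1429]
tool_rot: [0.787, 0.617, 0.002, 0.002]
force: [-0.5, -0.2, 5.6]
opening: 0.0509
```

{"api": "move_arm", "payload": {"commands": [[[0,0,0,0,0,0.5,-1],[0,0,0,0,0,1.5,-1],[0,0,0,0,0,3.5,-1],[0,0,0,0,0,6,-1],[0,0,0,0,0,8.5,-1],[0,0,0,0,0,11,-1],[0,0,0,0,0,12,-1],[0,0,0,0,0,12,-1]]]}}

```text
time_s: 3.87
eef_pos: [0.5633, -0.1261, 0.2667]
tool_rot: [0.787, 0.617, 0.004, 0.005]
force: [1.5, 0.6, -2.9]
opening: 0.0508
```

{"api": "move_arm", "payload": {"commands": [[[0,0,0,-0.2,1.5,0,-1],[0,0,0,-0.7,4.5,0,-1],[0,0,0,-1.2,7.5,0,-1],[0,0,0,-1.7,10.5,0,-1],[0,0,0,-2.2,13.5,0,-1],[0,0,0,-2.7,16.5,0,-1],[0,0,0,-3.2,19.5,0,-1],[0,0,0,-3.7,22.5,0,-1]]]}}

```text
time_s: 4.53
eef_pos: [0.5241, 0.1007, 0.2641]
tool_rot: [0.787, 0.617, 0.002, 0.003]
force: [1.2, -0.1, -3.3]
opening: 0.0508
```

{"api": "move_arm", "payload": {"commands": [[[0,0,0,-0.6,4,0,-1],[0,0,0,-1.1,7,0,-1],[0,0,0,-1.6,10,0,-1],[0,0,0,-2.1,13,0,-1],[0,0,0,-2.8,16,0,-1],[0,0,0,-3.2,19,0,-1],[0,0,0,-3.6,21,0,-1],[0,0,0,-3.8,22,0,-1]]]}}

```text
time_s: 5.2
eef_pos: [0.4835, 0.3232, 0.2613]
tool_rot: [0.786, 0.618, 0.0, 0.002]
force: [-0.2, 0.7, -2.9]
opening: 0.0507
```

{"api": "move_arm", "payload": {"commands": [[[0,0,0,0.3,2.0,0,-1],[0,0,0,0.3,2.2,-1.5,-1],[0,0,0,0.3,2.2,-4,-1],[0,0,0,0.3,2.2,-6.5,-1],[0,0,0,0.3,2.2,-8.5,-1],[0,0,0,0.3,2.2,-9.8,-1],[0,0,0,0.3,2.2,-10.5,-1],[0,0,0,0.3,2.2,-10.5,-1]]]}}

```text
time_s: 5.87
eef_pos: [0.485, 0.3439, 0.1536]
tool_rot: [0.786, 0.618, -0.002, 0.002]
force: [0.2, 0.2, -3.6]
opening: 0.0507
```

```bash
python3 - <<'E'
from h import *
f=cam('top'); g=cam('side'); s=env.sense(); print(s['eef_pos'],s['tool_rot'],s['force'])
a=cv2.resize(f['pixels'][150:280,100:230],None,fx=3,fy=3); b=cv2.resize(g['pixels'][254:384,160:290],None,fx=3,fy=3)
cv2.imwrite('pics/b2.png',np.clip(np.hstack([a,b])[:,:,::-1].astype(int)*1.6,0,255).astype(np.uint8))
E
```

```text
[0.48688517 0.34523001 0.15683291] [7.85910934e-01 6.18334568e-01 5.60634402e-04 2.45996778e-03] [-0.38199442 -0.35686811 -2.47547662]
```

View pics/b2.png

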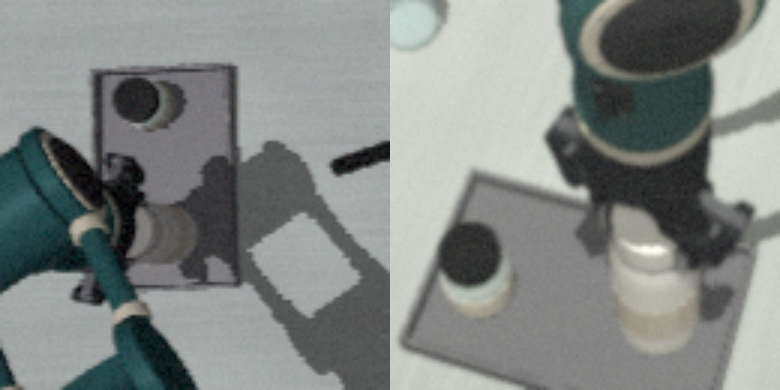

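The bottle hangs upright over the free half of the tray, clear of the jar (bottle at about (180,235) in the left view). I lower it to contact.

{"api": "move_arm", "payload": {"commands": [[[0,0,0,0,0,-0.3,-1],[0,0,0,0,0,-0.6,-1],[0,0,0,0,0,-0.8,-1],[0,0,0,0,0,-1.0,-1],[0,0,0,0,0,-1.0,-1],[0,0,0,0,0,-1.0,-1]]]}}

```text
time_s: 6.47
eef_pos: [0.4874, 0.3456, 0.1479]
tool_rot: [0.786, 0.618, 0.001, 0.003]
force: [-1.4, -0.1, 2.3]
opening: 0.0512
```

{"api": "move_arm", "payload": {"commands": [[[0,0,0,0,0,0,-0.1],[0,0,0,0,0,0,0.3],[0,0,0,0,0,0,0.7],[0,0,0,0,0,0,1],[0,0,0,0,0,0,1],[0,0,0,0,0,0,1],[0,0,0,0,0,0,1],[0,0,0,0,0,0,1]]]}}

```text
time_s: 7.13
eef_pos: [0.4875, 0.3456, 0.1479]
tool_rot: [0.786, 0.618, 0.001, 0.003]
force: [-0.1, -1.3, -0.3]
opening: 0.0853
```

{"api": "move_arm", "payload": {"commands": [[[0,0,0,0,0,1,1],[0,0,0,0,0,3,1],[0,0,0,0,0,6,1],[0,0,0,0,0,9,1],[0,0,0,0,0,12,1],[0,0,0,0,-3,14,1],[0,0,0,1,-6.5,14,1],[0,0,0,2,-10,14,1]]]}}

```text
time_s: 7.8
eef_pos: [0.5085, 0.2458, 0.2918]
tool_rot: [0.785, 0.619, 0.004, 0.003]
force: [1.1, 0.2, -1.2]
opening: 0.0853
```

{"api": "move_arm", "payload": {"commands": [[[0,0,0.07,1.0,-2.8,-1,1],[0,0,0.14,2.0,-5.6,-2,1],[0,0,0.21,3.0,-8.4,-4,1],[0,0,0.28,4.0,-11.2,-6,1],[0,0,0.35,5.0,-14,-8,1],[0,0,0.42,6.0,-16.5,-10,1],[0,0,0.49,6.5,-17.4,-12,1],[0,0,0.53,6.5,-17.4,-14,1]]]}}

```text
time_s: 8.47
eef_pos: [0.575, 0.0691, 0.152]
tool_rot: [0.595, 0.803, 0.005, 0.003]
force: [-0.0, 0.9, 0.0]
opening: 0.0853
```

```bash
python3 - <<'E'
from h import *
f=cam('top'); g=cam('side'); s=env.sense(); print(s['eef_pos'],s['tool_rot'],s['force'])
np.save('side1.npy',g,allow_pickle=True); np.save('top1.npy',f,allow_pickle=True)
b=cv2.resize(g['pixels'][174:384,160:340],None,fx=2.8,fy=2.8)
cv2.imwrite('pics/b3.png',np.clip(b[:,:,::-1].astype(int)*1.6,0,255).astype(np.uint8))
P=cloud(f); P[f['range_z']<=0]=np.nan; Z=P[:,:,2]
m=(Z>.17)&(Z<.2)&(P[:,:,1]>.28)&(P[:,:,1]<.41)&(P[:,:,0]<.56)&(P[:,:,0]>.42); print('cap',m.sum(),P[m].mean(0),np.ptp(P[m],0))
E
```

```text
[0.5708308  0.07068061 0.14841379] [ 5.96130968e-01  8.02882563e-01  2.65187282e-03 -6.52727536e-04] [-1.30623261  0.09615709 -0.13332461]
cap 276 [0.48710822 0.34333595 0.18501339] [0.04858139 0.05352269 0.02202066]
```

View pics/b3.png

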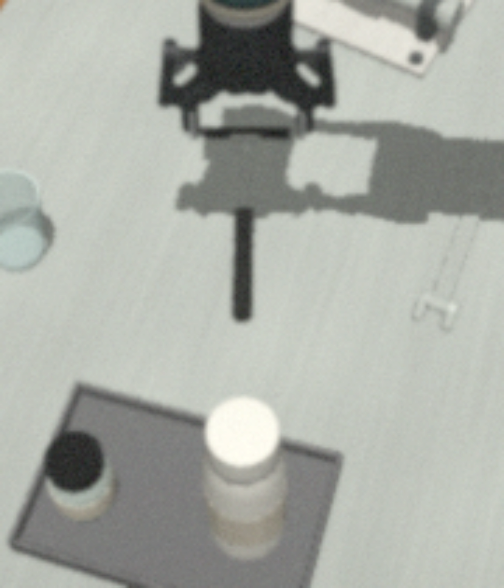

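The bottle stands upright in the tray with its cap at (0.487, 0.343, 0.185). The gripper hovers in line with the handle (dark bar x≈243, y 208–318). I cross-check the handle line from the side view.

```bash
python3 - <<'E'
from h import *
g=np.load('side0.npy',allow_pickle=True).item()
V=g['pixels'].max(2); m=np.zeros_like(V); m[246:292,236:256]=1; m=((V<40)&(m>0))
m[:,:]=cv2.morphologyEx(m.astype(np.uint8),cv2.MORPH_OPEN,np.ones((3,3)))
ys,xs=np.nonzero(m); w=onplane(g,np.c_[xs,ys],.016)[:,:2]; mu=w.mean(0);u=np.linalg.svd(w-mu)[2][0]; u*=-np.sign(u[1]);t=(w-mu)@u
print(mu,np.degrees(np.arctan2(u[1],u[0])),t.min(),t.max(), 'grip from tail',mu+u*(t.min()+.095),'from front',mu+u*(t.max()-.025))
E
```

```text
[0.56445757 0.11768429] -72.65009302795359 -0.05398322029287648 0.06040489543753436 grip from tail [0.57668904 0.07853371] from front [0.57501554 0.08389026]
```

{"api": "move_arm", "payload": {"commands": [[[0,0,0,0.4,0.4,-3,1],[0,0,0,0.4,0.4,-6,1],[0,0,0,0.4,0.4,-9,1],[0,0,0,0.4,0.4,-11,1],[0,0,0,0.4,0.4,-12.5,1],[0,0,0,0.4,0.4,-13.5,1],[0,0,0,0.4,0.4,-13.7,1],[0,0,0,0.4,0.4,-13.7,1]]]}}

```text
time_s: 9.23
eef_pos: [0.5753, 0.0751, 0.0121]
tool_rot: [0.596, 0.803, 0.003, -0.0]
force: [0.4, 0.0, 0.3]
opening: 0.0854
```

```bash
python3 -c "
from h import *
cam('top');cam('top');s=env.sense();print(s['eef_pos'],s['tool_rot'],s['force'])"
```

```text
[0.57637783 0.07501615 0.01322342] [5.96136929e-01 8.02874580e-01 3.60506120e-03 4.16965971e-04] [-0.42624111  0.6467686  -0.20283497]
```

Down another 1 cm to TCP z ≈ 3 mm, then close.

{"api": "move_arm", "payload": {"commands": [[[0,0,0,0,0,-0.5,1],[0,0,0,0,0,-1.0,1],[0,0,0,0,0,-1.0,0.4],[0,0,0,0,0,-1.0,0],[0,0,0,0,0,-1.0,-0.3],[0,0,0,0,0,-1.0,-0.6],[0,0,0,0,0,-1.0,-1],[0,0,0,0,0,-1.0,-1]]], "force": 80}}

```text
time_s: 10.0
eef_pos: [0.5766, 0.075, 0.0036]
tool_rot: [0.596, 0.803, 0.004, 0.001]
force: [-0.4, -0.2, 0.4]
opening: 0.0164
```

{"api": "move_arm", "payload": {"commands": [[[0,0,0,0,0,0,-1],[0,0,0,0,0,0,-1],[0,0,0,0,0,0,-1],[0,0,0,0,0,0,-1],[0,0,0,0,0,0,-1],[0,0,0,0,0,0,-1]]]}}

```text
time_s: 10.5
eef_pos: [0.5766, 0.075, 0.0036]
tool_rot: [0.596, 0.803, 0.004, 0.001]
force: [0.4, -0.5, 1.1]
opening: 0.0162
```

{"api": "move_arm", "payload": {"commands": [[[0,0,0,0,0,1,-1],[0,0,0,0,0,3,-1],[0,0,0,0,0,5.5,-1],[0,0,0,0,0,8,-1],[0,0,0,0,0,10,-1],[0,0,0,0,0,11.5,-1],[0,0,0,0,0,12,-1],[0,0,0,0,0,12,-1]]]}}

```text
time_s: 11.17
eef_pos: [0.578, 0.0751, 0.1259]
tool_rot: [0.596, 0.803, 0.005, 0.002]
force: [0.5, 0.4, -1.5]
opening: 0.0159
```

```bash
cat > glass.py <<'E'
from h import *
f=cam('top'); g=cam('side'); s=env.sense(); e=s['eef_pos']; print(e.round(4),s['tool_rot'].round(4),s['opening'])
P=cloud(f); P[f['range_z']<=0]=np.nan; dx=P-e; m=(np.linalg.norm(dx[:,:,:2],axis=2)<.19)&(P[:,:,1]<e[1]-.06)&(abs(P[:,:,2]-e[2])<.075)&(P[:,:,2]>.02)
m=cv2.morphologyEx(m.astype(np.uint8),cv2.MORPH_OPEN,np.ones((3,3)))
k,l,st,_=cv2.connectedComponentsWithStats(m); j=1+np.argmax(st[1:,4]); m=l==j
mm=cv2.erode(m.astype(np.uint8),np.ones((5,5)))>0; q=P[mm]; c=q.mean(0); n=np.linalg.svd(q-c)[2][2]; n*=np.sign(n[2])
for _ in range(3):
    r=abs((q-c)@n); q=q[r<2.5*max(np.median(r),.001)]; c=q.mean(0); n=np.linalg.svd(q-c)[2][2]; n*=np.sign(n[2])
print('pts',m.sum(),len(q),'c',c.round(4),'n',n.round(4),'elev',np.degrees(np.arcsin(n[2])).round(1),'yaw',np.degrees(np.arctan2(n[1],n[0])).round(1))
# full-head outline centre: project all pixels of blob onto plane
ys,xs=np.nonzero(m); d=rays(f,np.c_[xs,ys]); w=f['position']+d*((c-f['position'])@n/(d@n))[:,None]
ax=np.cross([0,0,1],n); ax/=np.linalg.norm(ax); up=np.cross(n,ax); a=(w-c)@ax;b=(w-c)@up
r=cv2.minAreaRect((np.c_[a,b]*1000).astype(np.float32)); print('rect',r); G=c+ax*r[0][0]/1000+up*r[0][1]/1000
print('glass centre',G.round(4)); D=G-e; print('G-tcp',D.round(4))
np.savez('gl.npz',G=G,n=n,e=e)
a=cv2.resize(f['pixels'][120:260,200:370],None,fx=2.3,fy=2.3); b=cv2.resize(g['pixels'][80:260,180:370],None,fx=2,fy=2)
h=max(a.shape[0],b.shape[0]); o=np.zeros((h,a.shape[1]+b.shape[1],3),np.uint8); o[:a.shape[0],:a.shape[1]]=a; o[:b.shape[0],a.shape[1]:]=b
import sys; cv2.imwrite('pics/'+sys.argv[1],np.clip(o[:,:,::-1].astype(int)*1.6,0,255).astype(np.uint8))
oR=np.array([.5369,-.2609,0]); y=np.radians(-103.9); ex=np.array([np.cos(y),np.sin(y),0]); ey=np.array([-ex[1],ex[0],0]); A=oR+.032*ex+[0,0,.2]
v=A-G; print('glass in rig',((G-oR)@ex).round(4),((G-oR)@ey).round(4),'aim in glass x,y,z',(v@ax).round(4),(v@up).round(4),(v@n).round(4))
E
python3 glass.py b4.png
```

```text
[0.576 0.075 0.123] [5.961e-01 8.029e-01 3.400e-03 2.000e-04] 0.016061788688303692
pts 419 176 c [ 0.6073 -0.0251  0.1616] n [ 0.2487 -0.8009  0.5447] elev 33.0 yaw -72.7
rect ((1.4635543823242188, 9.73330307006836), (101.00782775878906, 90.29817962646484), 88.41437530517578)
glass centre [ 0.6071 -0.0196  0.1697]
G-tcp [ 0.0312 -0.0946  0.0468]
glass in rig -0.2511 0.0102 aim in glass x,y,z -0.1552 -0.1037 0.2152
```

View pics/b4.png

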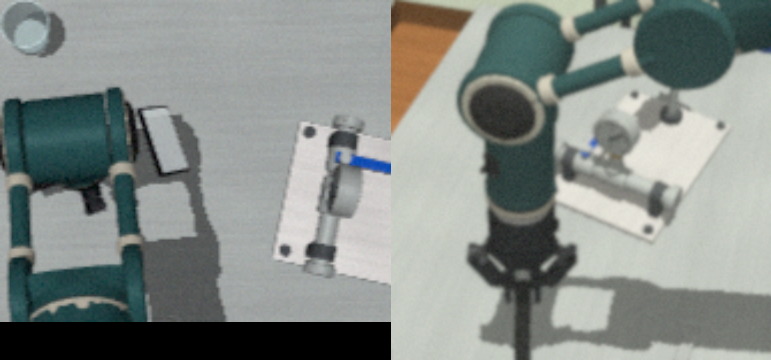

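```bash
cat > plan.py <<'E'
from h import *
def plan(D,n,e,x=-.218,z=.13):
    oR=np.array([.5369,-.2609,0]); y=np.radians(-103.9); ex=np.array([np.cos(y),np.sin(y),0]); A=oR+.032*ex+[0,0,.2]
    G=oR+x*ex+[0,0,z]; t=A-G; t/=np.linalg.norm(t)
    def fr(n): a=np.cross([0,0,1],n); a/=np.linalg.norm(a); return np.c_[a,np.cross(n,a),n]
    Q=fr(t)@fr(n).T; rv=R.from_matrix(Q).as_rotvec(); sh=G-Q@D-e
    print('G',G.round(4),'rotvec',rv.round(4),'deg',np.degrees(np.linalg.norm(rv)).round(1),'shift cm',(100*sh).round(2)); return rv,sh
E
python3 -c "
from plan import *
el,ya=np.radians([33.5,-72.9]); n=np.array([np.cos(el)*np.cos(ya),np.cos(el)*np.sin(ya),np.sin(el)])
plan(np.array([.032,-.102,.031]),n,np.array([.576,.075,.123]))"
```

```text
G [ 0.5893 -0.0493  0.13  ] rotvec [ 0.3154  0.0088 -0.5366] deg 35.7 shift cm [ 3.94 -1.61  1.03]
```

{"api": "move_arm", "payload": {"commands": [[[0.04,0,-0.07,0.5,-0.2,0.1,-1],[0.08,0,-0.14,1.0,-0.4,0.3,-1],[0.12,0,-0.21,1.5,-0.6,0.4,-1],[0.16,0,-0.28,2.0,-0.8,0.5,-1],[0.2,0,-0.35,2.5,-1.0,0.6,-1],[0.25,0.01,-0.42,3.1,-1.3,0.8,-1],[0.29,0.01,-0.49,3.6,-1.5,0.9,-1],[0.315,0.01,-0.537,3.9,-1.6,1.0,-1]]]}}

```text
time_s: 11.93
eef_pos: [0.6141, 0.0581, 0.1306]
tool_rot: [0.781, 0.604, 0.124, -0.097]
force: [-0.3, 0.2, -1.0]
opening: 0.0168
```

{"api": "move_arm", "payload": {"commands": [[[0,0,0,0,0,0,-1],[0,0,0,0,0,0,-1]]]}}

```text
time_s: 12.1
eef_pos: [0.6123, 0.0576, 0.1281]
tool_rot: [0.781, 0.604, 0.122, -0.098]
force: [-0.9, 0.1, -1.3]
opening: 0.0165
```

```bash
python3 glass.py b5.png
```

```text
[0.613  0.0584 0.1292] [ 0.7809  0.6047  0.1228 -0.0976] 0.016818209995079096
pts 105 27 c [ 0.5598 -0.0408  0.1342] n [-0.2708 -0.9237  0.271 ] elev 15.7 yaw -106.3
rect ((-2.4126691818237305, -1.2023963928222656), (40.47272491455078, 89.46839141845703), 9.492903709411621)
glass centre [ 0.5574 -0.0404  0.1331]
G-tcp [-0.0556 -0.0988  0.0039]
glass in rig -0.219 -0.033 aim in glass x,y,z 0.0437 -0.0031 0.2581
```

View pics/b5.png

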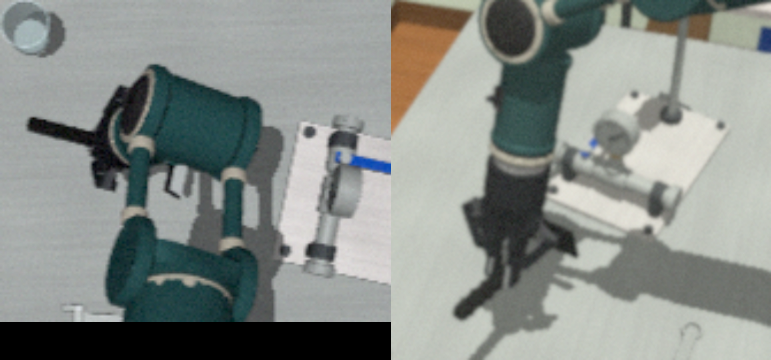

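The wrist now hides the glass from above, but the tail of the handle is visible at (30–110,125–145). The mirror is rigid, so I get its pose from a 3D line fit on the handle.

```bash
python3 - <<'E'
from h import *
f=cam('top'); g=cam('side'); P=cloud(f); P[f['range_z']<=0]=np.nan; V=f['pixels'].max(2)
e=env.sense()['eef_pos']
m=np.zeros_like(V); m[165:186,210:240]=1; m=(m>0)&(V<50)&(P[:,:,2]>.08); q=P[m]; mu=q.mean(0); print(m.sum(),mu,q.min(0),q.max(0))
mc=cv2.erode(m.astype(np.uint8),np.ones((3,3)))>0; q=P[mc]; mu=q.mean(0); u=np.linalg.svd(q-mu)[2][0]; u*=-np.sign(u[1])
ya=np.arctan2(u[1],u[0]); print('handle yaw',np.degrees(ya),'pitch',np.degrees(np.arcsin(u[2])))
w=P[m]; t=((w-mu)@u); tail=mu+u*(t.min()-.001); 
# top surface -> centreline: 9 mm below along handle normal
nn=np.cross(u,np.cross([0,0,1],u)); nn/=np.linalg.norm(nn); tail=tail-nn*.009; print('tail',tail,'nn',nn)
hp=np.arctan2(17.5-9,120)  # handle pitch in mirror frame
v=np.array([205.,23.5])/1000; al=v[0]*np.cos(hp)+v[1]*np.sin(hp); be=-v[0]*np.sin(hp)+v[1]*np.cos(hp)
G=tail+u*al+nn*be; n=u*np.cos(np.pi/6)+nn*.5
oR=np.array([.5369,-.2609,0]); y=np.radians(-103.9); ex=np.array([np.cos(y),np.sin(y),0]); ey=np.array([-ex[1],ex[0],0]); A=oR+.032*ex+[0,0,.2]
ax=np.cross([0,0,1],n); ax/=np.linalg.norm(ax); up=np.cross(n,ax); d=A-G
print('G',G,'rig',(G-oR)@ex,(G-oR)@ey,'elev',np.degrees(np.arcsin(n[2])),'aim in glass',d@ax,d@up,d@n,'dist along handle tcp-tail',(e-tail)@u)
# side: what it sees of glass/hub
cv2.imwrite('pics/b6.png',cv2.resize(g['pixels'][80:280,180:380],None,fx=3,fy=3)[:,:,::-1])
E
```

```text
176 [0.62350903 0.10290113 0.1619226 ] [0.59985435 0.06495052 0.14500782] [0.64017868 0.14250733 0.17496299]
handle yaw -105.1979168359062 pitch -12.760835315705954
tail [0.63505626 0.14551364 0.1632091 ] nn [-0.05790509 -0.21315676  0.97530057]
G [ 0.58182988 -0.05042014  0.12641023] rig -0.21510968681818232 -0.006948988047576695 elev 17.23916468429405 aim in glass 0.012544482941097347 -0.0028844027615697017 0.25760678644084145 dist along handle tcp-tail 0.09458155848592886
```

The handle fit gives glass at 197 mm from the hub plane (rig x −215, y −7, z 126 mm), with the aim point 12.5 mm across and −3 mm up/down. That is already inside the limits. I make one small centring correction.

{"api": "move_arm", "payload": {"commands": [[[0,0,0.007,0.2,-0.05,0,-1],[0,0,0.015,0.4,-0.1,0,-1],[0,0,0.015,0.4,-0.1,0,-1],[0,0,0.015,0.4,-0.1,0,-1],[0,0,0.015,0.4,-0.1,0,-1],[0,0,0.015,0.4,-0.1,0,-1],[0,0,0.015,0.4,-0.1,0,-1],[0,0,0.015,0.4,-0.1,0,-1]]]}}

```text
time_s: 12.97
eef_pos: [0.6176, 0.0576, 0.13]
tool_rot: [0.776, 0.611, 0.123, -0.098]
force: [1.0, -0.2, -1.8]
opening: 0.016
```

```bash
python3 - <<'E'
from h import *
E=[]; Q=[]
for _ in range(10):
    f=cam('top'); s=env.sense(); E.append(s['eef_pos']); 
    P=cloud(f); P[f['range_z']<=0]=np.nan; V=f['pixels'].max(2); e=s['eef_pos']
    m=np.zeros_like(V); m[165:186,210:240]=1; m=(m>0)&(V<50)&(P[:,:,2]>.08); q=P[cv2.erode(m.astype(np.uint8),np.ones((3,3)))>0]; mu=q.mean(0);u=np.linalg.svd(q-mu)[2][0];u*=-np.sign(u[1]); Q.append([np.degrees(np.arctan2(u[1],u[0])),np.degrees(np.arcsin(u[2])),*mu])
print(np.ptp(E,0),E[-1],abs(s['qvel']).max(),s['opening'],s['tool_rot']); print(np.mean(Q,0),np.std(Q,0))
Q=np.mean(Q,0); oR=np.array([.5369,-.2609,0]); y=np.radians(-103.9); ey=np.array([-np.sin(y),np.cos(y),0])
print('handle visible part offset in rig y',(Q[2:]-oR)@ey, 'tcp',(E[-1]-oR)@ey)
m=(P[:,:,2]>.17)&(P[:,:,2]<.2)&(P[:,:,1]>.28)&(P[:,:,1]<.41)&(P[:,:,0]<.56)&(P[:,:,0]>.42); print('cap',P[m].mean(0))
E
```

```text
[7.92703469e-05 4.25514516e-05 5.50090232e-05] [0.61763568 0.05763244 0.13003652] 0.001607816992717174 0.016381284032291804 [ 0.77617957  0.61064032  0.12267711 -0.09805103]
[-1.03588414e+02 -1.40875944e+01  6.27367511e-01  1.02153278e-01
  1.62939916e-01] [4.31009808e-01 7.81384683e-01 3.55525617e-04 1.22993871e-03
 4.25263178e-04]
handle visible part offset in rig y 0.0006027257468295741 tcp 0.0018510323220509222
cap [0.48696952 0.34343176 0.18492042]
```

```bash
python3 -c "
from h import *
print(sign_off())"
```

```text
the job is handed in; nothing more can be done
None
```

I handed the job in at about 13.5 s on the robot's clock. The bottle is in the tray and the arm is holding the mirror still in front of the dial; no verdict was reported.

**Bottle:** I gripped it by the cap, lowered it onto the tray floor in the free half and let go. The last check put the cap top at (0.487, 0.343, 0.185) m. That matches the bottle standing upright on the 5 mm floor.

**Mirror position:** I gripped the handle at 80 N (16 mm opening) and lifted it. The glass is estimated about 20 cm in front of the dial, roughly 13 cm high, and within a few mm of the rig's centre line.

**Mirror angle:** The last 10-frame average had the handle at a heading of −103.6° and a pitch of −14.1°. That puts the glass at about 15.9° upward; the target was −103.9° and about 15.6°. From this I expect the aim point to be within about 5 mm of the glass normal. TCP movement over those 10 frames was under 0.1 mm.

**Checks that failed or disagreed:**
- **Glass not seen directly:** the wrist hides most of it from the top camera at the end. The automatic glass fit there had only 27 points and its centre was unusable. The pose comes from the visible handle, taking the mirror as rigid.
- **Handle position:** before the grasp, the two cameras disagreed by about 5 mm sideways, so I used the average.
- **Before the last correction:** a single-frame handle fit showed the aim point 12.5 mm off, inside the limit. I corrected it by a 4 mm shift and 0.015 rad turn.

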